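# Wedge a connector hood tight in the bench fixture

## Task

The connector hood is loose in the holding fixture on the bench. Set the aluminium wedge down on the fixture's bed with its thin end a little way into the open gap between the hood and the slanting jaw and let go of it; then tap or push it on into the gap, thick end last, until the hood is driven against the straight jaw and both are locked tight. Leave the other things on the bench where they are.

Things in the scene. Friction and masses are not known exactly. Their poses are not given: they have to be found in the camera images.
- fixture: Dark steel holding fixture, fixed to the bench. Origin: centre of the underside of its bed, a plate 250 (x) x 180 (y) x 15 mm (upper face at z = 15 mm). All jaws rise 32 mm above the bed. The bed from x = -125 to -35 mm is bare: a landing for the wedge. Yaw within 0.35 rad of the world's.
- slant_jaw (a point): Near end of the inner face of the slanting jaw, on the bed; in the fixture's frame (-35, -24, 15) mm. The jaw is 30 mm thick and runs from x = -35 to 85 mm, its inner face along y = -17 mm + 0.2 x. The gap between it and the hood is open towards -x and narrows towards +x.
- straight_jaw (a point): On the inner face of the straight jaw, at bed level, in the fixture's frame (30, 50, 15) mm. The face is the plane y = +50 mm from x = -20 to 80 mm. An end stop joins its far end (face at x = +80 mm, y = 15 to 75 mm), behind the hood.
- hood: Aluminium connector hood, 90 (x) x 44 (y) x 50 mm high with a round cable gland on top (to 68 mm), about 0.35 kg, standing loose on the fixture's bed. Origin: centre of its underside; axes nearly those of the fixture. It starts 4 to 7 mm clear of the straight jaw; tight against it, its origin is at y = +28 mm in the fixture's frame.
- wedge: Plain aluminium wedge, loose on the bench, 110 mm long (x), 30 mm high, 34 mm thick at x = -55 mm tapering to 12 mm at x = +55 mm, about 0.2 kg. Origin: mid-length, mid-thickness, on its underside. Flat side: plane y = +11.5 mm, goes against the hood; tapered side: y = -11.5 mm + 0.2 x. Tight with its origin near x = 0, y = -5.5 mm of the fixture, thick end 20 mm outside the slanting jaw.
- wedge_tip (a point): Middle of the lower edge of the wedge's thin end, (55, 5.5, 0) mm in the wedge's frame. Its x in the fixture's frame: -20 to 0 mm when a little way in and loose, about +55 mm when tight. Driving takes a few newtons until the hood meets the jaw, then it stops dead; a last push of about 20 N locks it and it stays (friction about 0.3).
- bar: Parallel aluminium bar, 110 x 23 x 30 mm, lying along its x: not a wedge, to be left alone. Origin: centre of its underside.
- reel: Solder reel standing on its flange, 60 mm across, 40 mm high. Origin: centre of its underside.
- bottle: Small clear bottle, 48 mm across, 110 mm high. Origin: centre of its underside.
- screwdriver: Screwdriver lying on the bench, 180 mm long along its x. Origin: on its underside.
- gland: Spare steel cable gland, standing, 40 mm across, 34 mm high. Origin: centre of its underside.
There are look-alikes about, which are no part of the job. What is shaped like the hood but green is not meant. Leave any blue look-alike of the wedge alone.

How it is judged:
On the way:
1. the wedge lies on the bed with its thin end in the gap, still loose (at least 12 mm short of tight), and the fingers have let go of it (z of wedge in the frame of fixture between 0.012 and 0.019 m and angle between the x axis of wedge and the x axis of fixture, either way round below 0.2 rad and y of wedge in the frame of fixture between -0.025 and 0.012 m and z of hood in the frame of fixture between 0.012 and 0.019 m and x of wedge_tip in the frame of fixture between -0.033 and 0.043 m and contact force between the fingers and wedge below 0.3 N and linear speed of wedge below 0.02 m/s), for 0.2 s.
At the end, for the whole second after the job is handed in: The wedge lies flat on the bed in the gap between hood and slanting jaw, driven to within 10 mm of its nominal tight place; the hood stands on the bed within 1.8 mm of the straight jaw; wedge and hood press on each other with more than 4 N with nothing touching them, and both are at rest (z of wedge in the frame of fixture between 0.012 and 0.019 m and angle between the x axis of wedge and the x axis of fixture, either way round below 0.2 rad and y of wedge in the frame of fixture between -0.025 and 0.012 m and z of hood in the frame of fixture between 0.012 and 0.019 m and x of wedge_tip in the frame of fixture above 0.045 m and y of hood in the frame of fixture above 0.0262 m and contact force between wedge and hood above 4 N and linear speed of each of wedge, hood below 0.01 m/s).
It fails at once if the parallel bar is moved more than 30 mm (distance of bar from where it was at the start of the episode above 0.03 m).
It fails at once if the solder reel is moved more than 30 mm (distance of reel from where it was at the start of the episode above 0.03 m).
It fails at once if the bottle is moved more than 30 mm (distance of bottle from where it was at the start of the episode above 0.03 m).
It fails at once if the screwdriver is moved more than 30 mm (distance of screwdriver from where it was at the start of the episode above 0.03 m).
It fails at once if the spare cable gland is moved more than 30 mm (distance of gland from where it was at the start of the episode above 0.03 m).
It also fails if it takes over 53 s, if anything falls off the work surface, if the arm or the gripper's body presses on something with over 40 N, if the wrist force passes 120 N, or if a joint passes its speed limit or range.

## Robot

A 7-joint arm with a two-finger parallel gripper is mounted at the origin on the work surface. World frame = base frame: x ahead of the robot, y to its left, z up, the work surface at z = 0. Lengths are in m, angles in rad, forces in N, time in s.
With the tool pointing down it reaches from about 0.425 to 0.925 m from the base axis. Payload 6.8 kg.
Tool frame: the origin (TCP) lies between the finger pads; the fingertips stand 14 mm ahead of it and the grasp point (between the pads) lies 5 mm behind it; z points along the fingers, y is the line along which they close (so a half turn about z gives the same grasp; the last joint's range is limited). The gripper opens to 85 mm and grips with 20 to 120 N. Pads are 22 mm wide; open, the fingers measure 114 mm over their backs; the gripper's body (76 mm by 85 mm) begins 54 mm behind the grasp point. The pads swing forward as they close: fully open they stand 13 mm farther back than shut.
Start: joints at [-1.37, 0.477, 0.022, 1.555, -0.011, 1.109, -0.083], TCP at [0.205, 0.643, 0.245] pointing down, gripper open.
Joint ranges: [-2.96, 2.96], [-0.34, 2.1], [-1.41, 1.46], [0.24, 2.44], [-1.37, 4.51], [0.17, 1.92], [-2.96, 2.96]. Speed limits (rad/s): [2.39, 2.39, 3.14, 3.14, 3.14, 3.14, 3.14].

## Interface

Orientations are given as a rotation vector (axis times angle).
In Python, from bench import r, eyes, ticket gives the robot as it stands. The module is installed in compiled form; this text tells all that it offers.
- The arm moves only by the tool arm_command, never from a script. Its argument "plan" is text: rows parted by semicolons, each of 4 numbers parted by spaces: the shift along the tool's x, y, z in m, then the turn about the tool's z in degrees. In form: tx ty tz yaw; .... A call has 1 to 20 rows; each row shifts and turns the commanded pose from where the row before left it, along the tool's axes as they then stand; what a row does not reach is not made up. A row lasts 1/8 s, in which the tool goes at most 62.5 mm and 10.7 degrees, less where a joint would pass 70% of its speed; a pose out of reach is approached as far as the arm can. A call is refused whole if a number of a shift passes 0.0625 or a number of a turn 10.7, either way. A call with a gripper value outside its range is refused whole. "hand" is the closure, from -1 (fully open) to 1 (shut), set as the call begins (left out, the last holds). The fingers move at their own pace and stop on an object; "grip_force" is the grip in N (left out, the last holds). Time passes only in rows, so rows that do not move let the fingers close. It gives the time, the measured TCP pose, the force, the opening and the grip force at its end, in the units of the state.
- r.get_obs(): the state, without advancing time (a new reading comes with each control period).
- eyes.grab_frame(name): name is "side" or "top" or "wrist"; returns (picture, depth): 480x640x3 uint8, red, green, blue; 480x640 float32, m along the optical axis (not along the pixel's ray), 0 where there is no reading.
- eyes.calibration(name): a dict with "fov_y" (degrees; the focal length in pixels is half the picture's height over the tangent of half this angle, whatever the lens; pixels are square), "cx", "cy" (the principal point, pixels), "origin" and "attitude" of the camera in the world; the wrist camera has in their place "tool_from_camera" (4x4, takes a point from camera to tool coordinates, whose origin is the TCP and whose axes are the flange's). Camera axes: x right, y up, looking along -z (the intrinsics and any distortion apply to the point x, -y, -z); pixel columns grow to the right and rows downward; lengths in m; the calibration is good to about 2 mm. A picture is of the moment at which its call begins: read the wrist's pose just before it. calibration takes no time and is no camera call.
- ticket.hand_in(): hands the job in; it is judged then, once.
The state is a dict: "clock": time; "joints": joint angles; "qvel": joint speeds; "tau": joint torques, N m; "tcp_pos": TCP position; "orientation": TCP orientation; "contact_force": force on the tool from outside, world axes, zero at the start; "moment": the same for the moment, N m; "grip_width": finger opening in m; "gripper_force": force on a finger pad.
Only numpy, scipy, OpenCV 4.12 (cv2) and the standard library are available. Lean on these libraries where they do the work, as an engineer would, in place of code of your own. Each camera call takes 0.05 s, during which the arm holds its last target. There are 200 camera calls.

## Working session

There is one attempt and no reset: what is moved stays moved. The work goes in short steps, Python scripts to look and compute and a tool call to move; the robot and the scene stay as the last step left them, time stands still between calls to the robot, and variables do not carry over. Pictures are saved under pics/ and viewed, at most 10 in all, crops included, and the job is handed in when it is done.

Besides the shell and the picture viewer there is one more tool, called after "Request:" by a JSON object that holds its "api" and its "payload". arm_command: Moves the arm, as the interface text tells. Its arguments: {"type":"object","properties":{"plan":{"type":"string"},"hand":{"type":"number"},"grip_force":{"type":"number"}},"required":["plan"]}

```bash
mkdir -p pics
cat > h.py <<'E'
import numpy as np, cv2
from scipy.spatial.transform import Rotation as R
from bench import r, eyes, ticket
def cam(name,obs=None):
    c=eyes.calibration(name); f=240/np.tan(np.radians(c["fov_y"])/2)
    if name=="wrist":
        T=np.eye(4);T[:3,:3]=R.from_rotvec(obs["orientation"]).as_matrix();T[:3,3]=obs["tcp_pos"]
        T=T@np.array(c["tool_from_camera"])
    else:
        T=np.eye(4);a=np.array(c["attitude"]);T[:3,:3]=a if a.shape==(3,3) else R.from_rotvec(a).as_matrix();T[:3,3]=c["origin"]
    return f,c["cx"],c["cy"],T
def pts(uv,K,z):
    f,cx,cy,T=K; uv=np.atleast_2d(uv).astype(float)
    d=np.c_[(uv[:,0]-cx)/f,-(uv[:,1]-cy)/f,-np.ones(len(uv))]@T[:3,:3].T
    return T[:3,3]+d*((z-T[2,3])/d[:,2])[:,None]
def cloud(depth,K):
    f,cx,cy,T=K; v,u=np.mgrid[:480,:640]
    p=np.stack([(u-cx)/f*depth,-(v-cy)/f*depth,-depth],-1)
    return p@T[:3,:3].T+T[:3,3]
E
python3 - <<'E'
from h import *
for n in("top","side"):
    c=eyes.calibration(n);print(n,c)
    p,d=eyes.grab_frame(n);cv2.imwrite(f"pics/{n}0.png",p[:,:,::-1]);np.save(n+"0.npy",d)
print(eyes.calibration("wrist"));print(r.get_obs())
E
```

```text
top {'fov_y': 55.03543884785337, 'cx': 326.1703390348274, 'cy': 237.81356910858784, 'origin': array([ 0.50675384, -0.02675265,  1.11772154]), 'attitude': array([ 0.0616685 , -0.02838539, -1.57209697])}
side {'fov_y': 45.91596712395431, 'cx': 320.2931441824703, 'cy': 239.6521016753736, 'origin': array([0.38565347, 1.05581424, 0.73877325]), 'attitude': array([ 0.16250617, -1.43680972, -2.61162345])}
{'fov_y': 64.61110030559368, 'cx': 319.37160744213566, 'cy': 243.02493476780973, 'tool_from_camera': array([[-5.82365518e-04,  9.53192511e-01,  3.02363520e-01,
         7.70348975e-02],
       [ 9.99999828e-01,  5.32265041e-04,  2.48093310e-04,
         1.21530507e-04],
       [ 7.55431536e-05,  3.02363612e-01, -9.53192656e-01,
        -1.28575452e-01],
       [ 0.00000000e+00,  0.00000000e+00,  0.00000000e+00,
         1.00000000e+00]])}
{'clock': 0.1, 'joints': array([-1.37012467,  0.47776389,  0.02233483,  1.55634088, -0.01150012,
        1.10930378, -0.08306368]), 'qvel': array([ 0.00037683, -0.00209443, -0.0016063 , -0.00551682, -0.00093554,
       -0.0011083 ,  0.00020559]), 'tau': array([ 3.00450978e-03, -5.97762108e+01,  1.61272768e+00, -2.81954849e+01,
        1.27598559e-02,  4.89197555e-03, -6.93186053e-06]), 'tcp_pos': array([0.20497418, 0.64259088, 0.24439656]), 'orientation': array([-4.82972933e-01, -3.10410314e+00,  2.64201256e-03]), 'contact_force': array([ 0.40185473, -0.00220906, -1.00502468]), 'moment': array([-0.02764111, -0.0113594 , -0.01331008]), 'gripper_force': 0.0, 'grip_width': 0.08512211710661692}
```

View pics/top0.png

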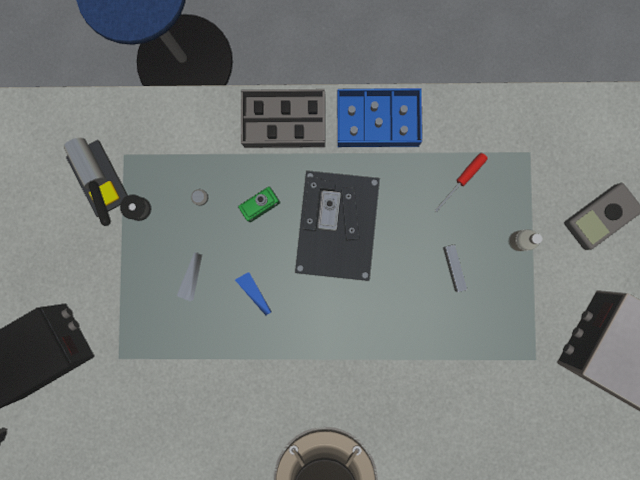

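Top view: the candidates for the wedge are silver at (190,276), which tapers; blue at (254,294), the look-alike; and grey at (455,267), which is the parallel bar. The fixture is at (338,225) with the silver hood at (329,210), and the green hood at (259,204) is a decoy. The silver (190,276) fits because it is aluminium and tapering; I'll confirm it in one crop.

Run:
```python
from h import *
im=cv2.imread("pics/top0.png");d=np.load("top0.npy");K=cam("top");P=cloud(d,K)
a=cv2.resize(im[240:310,160:290],None,fx=6,fy=6,interpolation=cv2.INTER_CUBIC)
cv2.imwrite("pics/crop1.png",a)
b=cv2.resize(im[160:290,280:400],None,fx=4.5,fy=4.5,interpolation=cv2.INTER_CUBIC);cv2.imwrite("pics/crop2.png",b)
# heights on the bench
print("bench z",np.median(P[320:350,300:500,2]))
for nm,(x0,y0,x1,y1) in dict(wedge=(170,245,210,308),bar=(435,235,475,300),fix=(285,160,390,290)).items():
    Z=P[y0:y1,x0:x1,2]; m=(Z>(0.008 if nm=="fix" else 0.02)).astype(np.uint8)
    q=np.argwhere(m)[:,::-1]+[x0,y0]; h=np.median(Z[m>0]); 
    rect=cv2.minAreaRect(q.astype(np.float32)); bx=cv2.boxPoints(rect)
    print(nm,len(q),"h",h,"box px",bx.round(1).tolist(),"\n",pts(bx,K,{'fix':.015}.get(nm,.03))[:,:2].round(4).tolist())
Z=P[:,:,2]
print("jaw/hood z levels",np.histogram(Z[165:280,295:385],bins=[-.01,.005,.01,.02,.04,.055,.06,.075,.1]))
```

```text
bench z 0.000258345956965611
wedge 520 h 0.029482930328733392 box px [[168.1999969482422, 292.1000061035156], [186.0, 246.0], [221.1999969482422, 259.6000061035156], [203.3000030517578, 305.70001220703125]] 
 [[0.4414, 0.3705], [0.5505, 0.3297], [0.5181, 0.2453], [0.4095, 0.2863]]
bar 511 h 0.028905297850736034 box px [[440.6000061035156, 291.79998779296875], [445.3999938964844, 243.1999969482422], [476.5, 246.1999969482422], [471.70001220703125, 294.8999938964844]] 
 [[0.4421, -0.2712], [0.5559, -0.284], [0.5486, -0.3565], [0.4351, -0.3433]]
fix 7770 h 0.01532571860033749 box px [[281.8999938964844, 163.1999969482422], [378.5, 154.3000030517578], [390.6000061035156, 285.29998779296875], [294.0, 294.20001220703125]] 
 [[0.7515, 0.1037], [0.7719, -0.1302], [0.4567, -0.1565], [0.4356, 0.0734]]
jaw/hood z levels (array([2576,  152, 5266,   97, 1598,  141,  399,   82]), array([-0.01 ,  0.005,  0.01 ,  0.02 ,  0.04 ,  0.055,  0.06 ,  0.075,
        0.1  ]))
```

View pics/crop1.png

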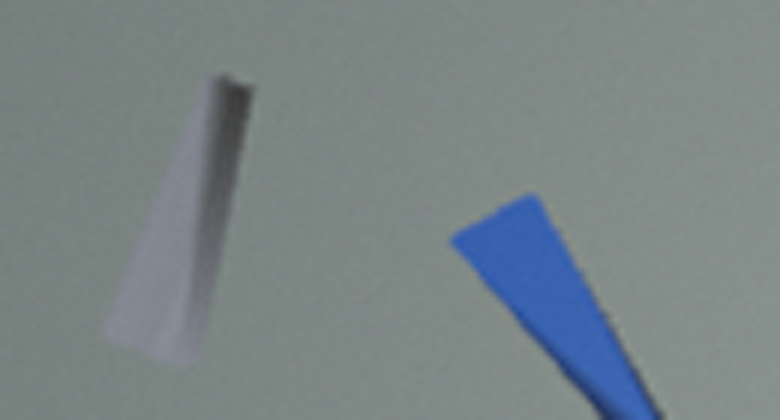

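View pics/crop2.png

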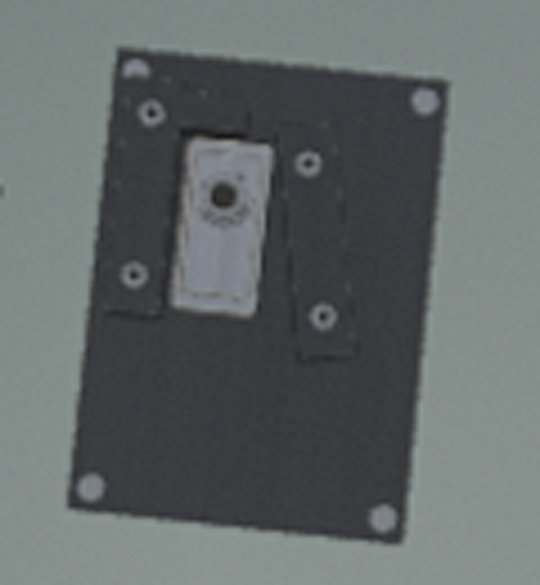

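The crop confirms it: the silver wedge tapers, thick end at the bottom (about px 184,299) and thin end at the top (about 197,253), with its flat side on the left. The fixture corners are at (306,170), (380,178), (369,281), (295,273), and the hood sits by the left jaw, which is the straight one.

```bash
cat >> h.py <<'E'
def togo(x,y,yaw,z):
    """tool-axis shift (mm) and turn (deg, mod 180) to put tool at x,y,z with tool y along world angle yaw+90deg"""
    o=r.get_obs();M=R.from_rotvec(o["orientation"]).as_matrix()
    s=M.T@(np.array([x,y,z])-o["tcp_pos"])*1000
    ty=M[:2,1]; cur=np.arctan2(ty[1],ty[0]); t=(yaw+np.pi/2-cur+np.pi/2)%np.pi-np.pi/2
    print("clock",o["clock"],"tcp",o["tcp_pos"].round(4),"tool x",M[:,0].round(3),"z",M[:,2].round(3),"shift mm",s.round(1),"turn about tool z deg",round(-np.degrees(t),1))
E
python3 - <<'E'
from h import *
K=cam("top")
c=pts([[306.2,170.4],[379.6,177.8],[369.3,280.7],[295.1,272.7]],K,.015)[:,:2]
print("fix",c.round(4).tolist(),c.mean(0).round(4))
for a,b in((3,0),(2,1)): v=c[b]-c[a];print(np.hypot(*v),np.degrees(np.arctan2(v[1],v[0])))
for a,b in((0,1),(3,2)): v=c[a]-c[b];print(np.hypot(*v),np.degrees(np.arctan2(v[1],v[0]))-90)
w=pts([[184.2,298.7],[198,253.3]],K,.03)[:,:2];v=w[1]-w[0];yaw=np.arctan2(v[1],v[0])
print("wedge",w.round(4).tolist(),w.mean(0).round(4),np.hypot(*v),"mid-axis yaw deg",np.degrees(yaw))
m=w.mean(0);u=v/np.hypot(*v)
togo(*m,yaw,.25)
togo(*(m-0.06*u),yaw,.25)
E
```

```text
fix [[0.7336, 0.0447], [0.7146, -0.1324], [0.4675, -0.106], [0.4867, 0.071]] [ 0.6006 -0.0307]
0.24833930500439166 -6.070196765867817
0.24849094373876063 -6.100310615186483
0.17815046718894142 -6.124094282636378
0.178020071207506 -6.17292770545879
wedge [[0.4259, 0.332], [0.5331, 0.3008]] [0.4795 0.3164] 0.1116533767093251 mid-axis yaw deg -16.238963481718958
clock 0.1 tcp [0.205  0.6426 0.2444] tool x [-0.953  0.304 -0.   ] z [-0.    -0.002 -1.   ] shift mm [-360.7 -227.4   -5.2] turn about tool z deg -1.4
clock 0.1 tcp [0.205  0.6426 0.2444] tool x [-0.953  0.304 -0.   ] z [-0.    -0.002 -1.   ] shift mm [-300.7 -228.9   -5.2] turn about tool z deg -1.4
```

Request:
{"api": "arm_command", "payload": {"plan": "-0.045 -0.0284 0 -1.4; -0.045 -0.0284 0 0; -0.045 -0.0284 0 0; -0.045 -0.0284 0.01 0; -0.045 -0.0284 0.02 0; -0.045 -0.0284 0.02 0; -0.045 -0.0284 0.02 0; -0.045 -0.0284 0.01 0; 0 0 0 0; 0 0 0 0", "hand": -1, "grip_force": 40}}

```text
clock: 1.35
tcp_pos: [0.4855, 0.3235, 0.1651]
orientation: [-0.445, -3.109, -0.0]
contact_force: [0.1, 0.8, -0.5]
grip_width: 0.0856
gripper_force: 0.0
```

Run:
```python
from h import *
import pickle
o=r.get_obs();p,d=eyes.grab_frame("wrist");cv2.imwrite("pics/w1.png",p[:,:,::-1]);np.save("w1.npy",d);pickle.dump(o,open("w1.pkl","wb"))
print(o["tcp_pos"])
```

```text
[0.48553713 0.32348084 0.16505867]
```

View pics/w1.png

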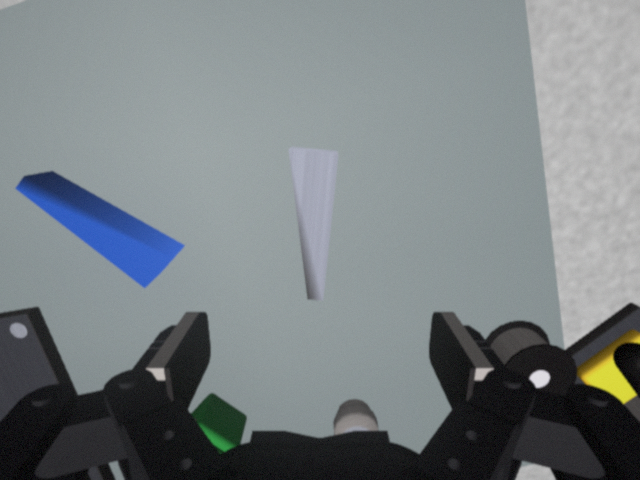

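Wrist view: the silver wedge's top-face corners are roughly thick (289,148)/(338,152) and thin (307,299)/(324,300). The flat side is to the right and the blue look-alike is well to the left. I'll refine the outline by mask.

Run:
```python
from h import *
import pickle
o=pickle.load(open("w1.pkl","rb"));d=np.load("w1.npy");K=cam("wrist",o);P=cloud(d,K)
m=np.zeros((480,640),np.uint8);s=(slice(130,315),slice(270,350));m[s]=(P[s][...,2]>.015)
m=cv2.morphologyEx(m,cv2.MORPH_OPEN,np.ones((3,3)))
c=max(cv2.findContours(m,0,1)[0],key=cv2.contourArea)
q=cv2.approxPolyDP(cv2.convexHull(c),6,True)[:,0];print("corners",q.tolist(),"z",np.median(P[m>0][:,2]))
q=np.array([[289,148],[338,152],[324,300],[307,299]])
w=pts(q,K,.03)[:,:2];print(w.round(4).tolist())
F=w[2]-w[1];x=F/np.hypot(*F);yaw=np.arctan2(*x[::-1]);y=np.array([-x[1],x[0]])
print("thick",np.hypot(*(w[0]-w[1])),"thin",np.hypot(*(w[2]-w[3])),"len",np.hypot(*F),"yaw flat",np.degrees(yaw))
org=(w[1]+w[2])/2-.0115*y; print("origin",org, "mean-centre",(w.mean(0)))
pickle.dump((org,yaw),open("wedge.pkl","wb"))
mid=yaw+.1
g=org-.005*x
togo(*g,mid,.018)
```

```text
corners [[289, 149], [337, 153], [322, 300], [307, 299]] z 0.030107677620975243
[[0.4214, 0.3209], [0.4333, 0.352], [0.5366, 0.3122], [0.5322, 0.3]]
thick 0.03322811286389998 thin 0.01302386120902701 len 0.11074827427829871 yaw flat -21.03846632154004
origin [0.48082791 0.32137975] mean-centre [0.48087966 0.32129291]
clock 1.4 tcp [0.4851 0.3244 0.1653] tool x [-0.96   0.279  0.001] z [-0.001  0.001 -1.   ] shift mm [  8.1  -3.7 147.3] turn about tool z deg -0.9
```

Request:
{"api": "arm_command", "payload": {"plan": "0.008 -0.0035 0.037 -0.9; 0 0 0.04 0; 0 0 0.04 0; 0 0 0.02 0; 0 0 0.01 0; 0 0 0 0; 0 0 0 0; 0 0 0 0"}}

```text
clock: 2.4
tcp_pos: [0.4778, 0.3226, 0.0193]
orientation: [0.421, 3.112, 0.002]
contact_force: [0.2, 0.8, -1.0]
grip_width: 0.0857
gripper_force: 0.0
```

Request:
{"api": "arm_command", "payload": {"plan": "0 0 0 0; 0 0 0 0; 0 0 0 0; 0 0 0 0; 0 0 0 0; 0 0 0 0; 0 0 0 0; 0 0 0 0", "hand": 1, "grip_force": 50}}

```text
clock: 3.4
tcp_pos: [0.4774, 0.3221, 0.0186]
orientation: [0.421, 3.113, 0.0]
contact_force: [-1.9, -0.2, 5.7]
grip_width: 0.0239
gripper_force: 48.9
```

Request:
{"api": "arm_command", "payload": {"plan": "0 0 -0.02 0; 0 0 -0.04 0; 0 0 -0.04 0; 0 0 -0.03 0; 0 0 0 0; 0 0 0 0; 0 0 0 0"}}

```text
clock: 4.28
tcp_pos: [0.4764, 0.3214, 0.1469]
orientation: [-0.42, -3.111, 0.003]
contact_force: [-0.2, -0.3, -2.8]
grip_width: 0.0239
gripper_force: 49.2
```

Run:
```python
from h import *
import pickle
o=r.get_obs();p,d=eyes.grab_frame("wrist");cv2.imwrite("pics/w2.png",p[:,:,::-1]);np.save("w2.npy",d);pickle.dump(o,open("w2.pkl","wb"))
print(o["tcp_pos"],o["grip_width"])
```

```text
[0.47640212 0.32139903 0.14686421] 0.023892648185121122
```

View pics/w2.png

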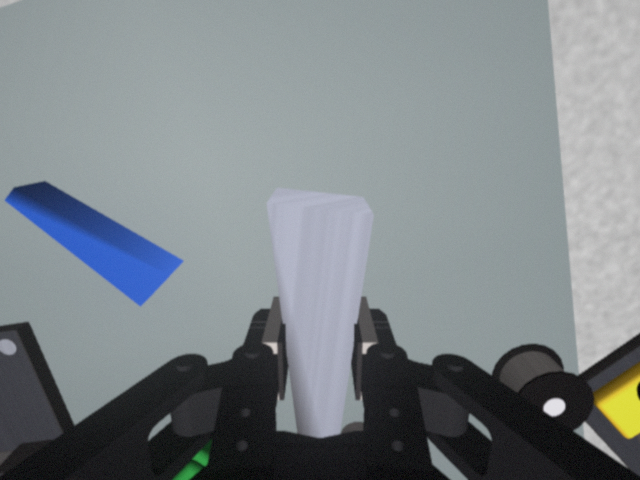

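The wedge is held square; its thick-end top edge runs from (268,205) to (373,212). Next I'll work out the wedge in the tool frame, the hood in the fixture frame, and the move to the fixture.

Run:
```python
from h import *
import pickle
fy=np.radians(-6.1);fc=np.array([.6006,-.0307]);A=np.array([[np.cos(fy),-np.sin(fy)],[np.sin(fy),np.cos(fy)]])
K=cam("top")
h=(pts(np.array([[188,138],[273,146],[252,318],[170,305]])/4.5+[280,160],K,.05)[:,:2]-fc)@A
print("hood corners fix mm",(h*1000).round(1).tolist(),h.mean(0)*1000)
o=pickle.load(open("w2.pkl","rb"));K=cam("wrist",o);z=o["tcp_pos"][2]
M=R.from_rotvec(o["orientation"]).as_matrix()
e=pts([[268,205],[373,212]],K,z+.0114);f=pts([[278,188],[362,196]],K,z-.0186)
for q in(e,f): print("thick end in tool mm",((q-o["tcp_pos"])@M*1000).round(1).tolist(),np.hypot(*(q[0]-q[1])[:2]))
v=(e[1]-e[0]+f[1]-f[0])[:2];print("end-face yaw",np.degrees(np.arctan2(v[1],v[0]))-90)
# expected from grasp: wedge origin in tool, with bench-measured pose and TCP at closing
org,yaw=pickle.load(open("wedge.pkl","rb"))
t0=np.array([.4774,.3221]);print("org in tool from bench",((np.r_[org-t0,0])@M*1000).round(1), "flat yaw",np.degrees(yaw))
```

```text
hood corners fix mm [[73.5, 44.7], [73.8, 0.4], [-16.3, 2.0], [-14.0, 44.8]] [29.25328953 22.97598968]
thick end in tool mm [[52.4, -16.1, -11.3], [50.1, 17.0, -11.4]] 0.03315288552718681
thick end in tool mm [[52.8, -16.0, 18.7], [49.6, 16.8, 18.6]] 0.032941721087319555
end-face yaw -20.07358372490694
org in tool from bench [-3.5  0.2 -0. ] flat yaw -21.03846632154004
```

Request:
{"api": "arm_command", "payload": {"plan": "0 0 0 -5; 0 0 0 -5; 0 0 0 -5; -0.005 -0.02 0 0; -0.007 -0.04 0 0; -0.007 -0.04 0 0; -0.007 -0.04 0 0; -0.007 -0.04 0 0; -0.007 -0.04 0 0; -0.007 -0.04 0 0; -0.005 -0.04 0 0; -0.003 -0.04 0 0; -0.002 -0.02 0 0; 0 0 0 0; 0 0 0 0; 0 0 0 0"}}

```text
clock: 6.32
tcp_pos: [0.5316, -0.0372, 0.1481]
orientation: [-0.009, -3.141, -0.001]
contact_force: [-1.0, 0.4, -1.9]
grip_width: 0.0239
gripper_force: 49.2
```

Run:
```python
from h import *
import pickle
togo(.5330,-.0381,np.radians(-.4),.0355)
o=r.get_obs();p,d=eyes.grab_frame("wrist");cv2.imwrite("pics/w3.png",p[:,:,::-1]);np.save("w3.npy",d);pickle.dump(o,open("w3.pkl","wb"))
```

```text
clock 6.325 tcp [ 0.5316 -0.0372  0.1481] tool x [-1.     0.005  0.   ] z [-0.  0. -1.] shift mm [ -1.4  -1.  112.6] turn about tool z deg 0.1
```

View pics/w3.png

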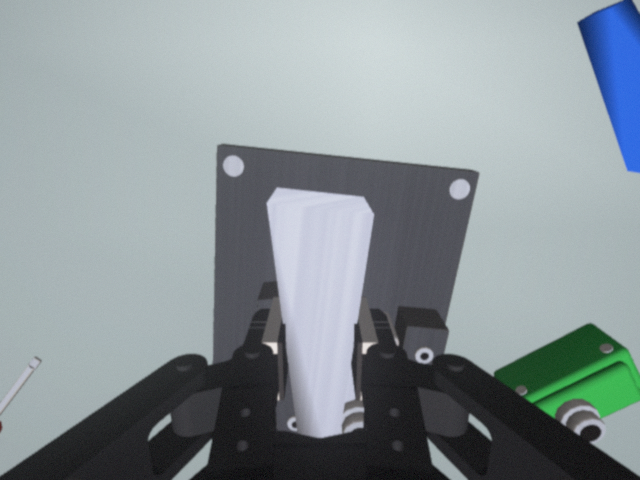

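The wedge hangs over the landing. The bed's near corners are at (219,145) and (478,171), which I'll use to cross-check the fixture pose.

Run:
```python
from h import *
import pickle
o=pickle.load(open("w3.pkl","rb"));K=cam("wrist",o)
q=pts([[219,145],[478,171]],K,.015)[:,:2];v=q[1]-q[0];print(q.round(4),np.hypot(*v),np.degrees(np.arctan2(v[1],v[0]))-90)
fy=np.radians(-6.1);A=np.array([[np.cos(fy),-np.sin(fy)],[np.sin(fy),np.cos(fy)]])
print("centre",q.mean(0)+A@[.125,0])
```

```text
[[ 0.4684 -0.1039]
 [ 0.4867  0.0714]] 0.17620719417673508 -5.947623515970861
centre [ 0.60183853 -0.02953418]
```

Request:
{"api": "arm_command", "payload": {"plan": "-0.002 -0.0005 0.03 0; 0 0 0.04 0; 0 0 0.02 0; 0 0 0.012 0; 0 0 0.006 0; 0 0 0.004 0; 0 0 0 0; 0 0 0 0; 0 0 0 0"}}

```text
clock: 7.5
tcp_pos: [0.5341, -0.0388, 0.0367]
orientation: [0.011, 3.141, 0.0]
contact_force: [0.1, 0.1, -1.8]
grip_width: 0.0238
gripper_force: 49.1
```

Request:
{"api": "arm_command", "payload": {"plan": "0 0 0 0; 0 0 0 0; 0 0 0 0; 0 0 0 0; 0 0 0 0; 0 0 0 0; 0 0 0 0", "hand": -1}}

```text
clock: 8.38
tcp_pos: [0.5338, -0.0388, 0.0363]
orientation: [-0.011, -3.141, -0.0]
contact_force: [0.1, -0.4, -0.0]
grip_width: 0.0854
gripper_force: 0.0
```

Request:
{"api": "arm_command", "payload": {"plan": "0 0 -0.02 0; 0 0 -0.03 0; 0 0 -0.04 0; 0.02 0 -0.03 0; 0.04 0 0 0; 0.02 0 0 0; 0 0 0 0; 0 0 0 0"}}

```text
clock: 9.38
tcp_pos: [0.4548, -0.0382, 0.1566]
orientation: [0.011, 3.14, 0.0]
contact_force: [-0.5, 0.1, -0.0]
grip_width: 0.085
gripper_force: 0.0
```

Run:
```python
from h import *
import pickle
o=r.get_obs();p,d=eyes.grab_frame("wrist");cv2.imwrite("pics/w4.png",p[:,:,::-1]);np.save("w4.npy",d);pickle.dump(o,open("w4.pkl","wb"))
t,_=eyes.grab_frame("top");cv2.imwrite("pics/top4.png",cv2.resize(t[160:290,280:400,::-1],None,fx=4.5,fy=4.5,interpolation=cv2.INTER_CUBIC))
```

```text
(no output)
```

View pics/w4.png

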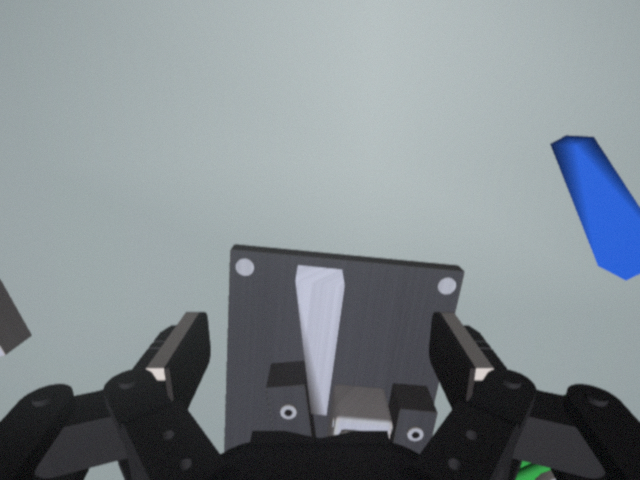

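The wedge lies on the bed with its thin end (about 320,413) between the slanting jaw and the hood. Its thick end's lower edge is at (298,265)-(343,270).

Run:
```python
from h import *
import pickle
fy=np.radians(-6.1);fc=np.array([.6012,-.0301]);A=np.array([[np.cos(fy),-np.sin(fy)],[np.sin(fy),np.cos(fy)]])
o=pickle.load(open("w4.pkl","rb"));K=cam("wrist",o)
e=pts([[298,265],[343,270]],K,.015)[:,:2];t=pts([[311,414],[328,415]],K,.045)[:,:2]
for q in(e,t): print(((q-fc)@A*1000).round(1).tolist())
E=((e-fc)@A).mean(0)
p=fc+A@(E+[-.030,0]);print("pre",p); togo(*p,fy,.036)
p=fc+A@[-.055-.011,E[1]];print("tight tcp approx",p)
```

```text
[[-116.8, -37.2], [-116.1, -2.7]]
[[-6.4, -16.4], [-6.7, -3.2]]
pre [ 0.45344627 -0.03438194]
clock 9.475 tcp [ 0.4549 -0.0382  0.1564] tool x [-1.     0.007 -0.001] z [ 0.001 -0.    -1.   ] shift mm [  1.6   3.9 120.4] turn about tool z deg 5.7
tight tcp approx [ 0.53345281 -0.04293217]
```

Request:
{"api": "arm_command", "payload": {"plan": "0.002 0.008 0 5.7; 0 0 0.03 0; 0 0 0.03 0; 0 0 0.03 0; 0 0 0.02 0; 0 0 0.01 0; 0 0 0 0; 0 0 0 0; 0 0 0 0", "hand": 1}}

```text
clock: 10.6
tcp_pos: [0.4525, -0.0303, 0.037]
orientation: [0.167, 3.136, 0.0]
contact_force: [-0.5, -0.4, 0.8]
grip_width: -0.0002
gripper_force: 0.0
```

Request:
{"api": "arm_command", "payload": {"plan": "-0.008 0 0 0; -0.008 0 0 0; -0.004 0 0 0; -0.004 0 0 0; -0.004 0 0 0; -0.004 0 0 0; -0.004 0 0 0; -0.004 0 0 0; -0.004 0 0 0; -0.004 0 0 0; 0 0 0 0; 0 0 0 0"}}

```text
clock: 12.1
tcp_pos: [0.4998, -0.0355, 0.0364]
orientation: [0.167, 3.137, -0.0]
contact_force: [-0.3, 0.5, -0.3]
grip_width: -0.0002
gripper_force: 0.0
```

Request:
{"api": "arm_command", "payload": {"plan": "-0.003 0 0 0; -0.003 0 0 0; -0.003 0 0 0; -0.003 0 0 0; -0.003 0 0 0; -0.003 0 0 0; -0.003 0 0 0; -0.003 0 0 0"}}

```text
clock: 13.1
tcp_pos: [0.5236, -0.0379, 0.0363]
orientation: [-0.167, -3.137, -0.0]
contact_force: [-0.2, 0.9, 0.3]
grip_width: 0.0004
gripper_force: 0.8
```

Request:
{"api": "arm_command", "payload": {"plan": "-0.002 0 0 0; -0.002 0 0 0; -0.002 0 0 0; 0 0 0 0"}}

```text
clock: 13.6
tcp_pos: [0.5299, -0.0387, 0.0364]
orientation: [0.167, 3.136, -0.0]
contact_force: [-0.0, -0.7, 0.3]
grip_width: 0.0001
gripper_force: 0.3
```

Run:
```python
from h import *
t,_=eyes.grab_frame("side");cv2.imwrite("pics/s5.png",t[:,:,::-1])
o=r.get_obs();p,d=eyes.grab_frame("wrist");t2,_=eyes.grab_frame("top")
c=cv2.resize(t2[160:290,280:400,::-1],(400,433),interpolation=cv2.INTER_CUBIC)
w=cv2.resize(p[120:480,140:500,::-1],(400,400));c=c[:400]
cv2.imwrite("pics/m5.png",np.hstack([c,w]))
```

```text
(no output)
```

View pics/m5.png

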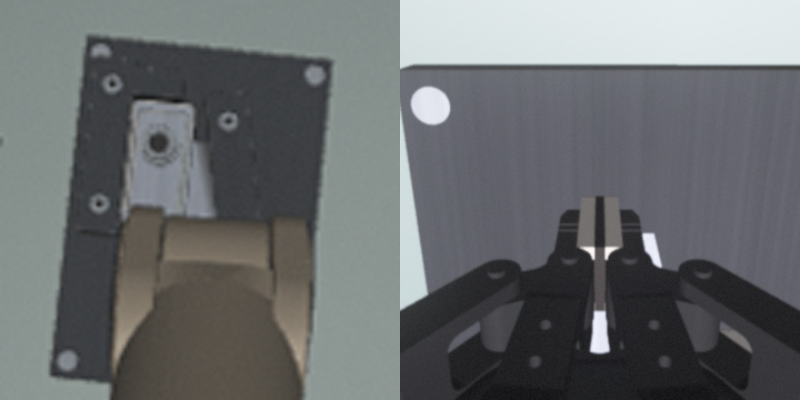

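The wedge is now deep in the gap: in the top crop its tip is beside the gland, and the hood is at the left jaw. The fingers sit behind its thick end, slightly off centre. I'll continue gently for the locking push.

Request:
{"api": "arm_command", "payload": {"plan": "-0.002 0 0 0; -0.002 0 0 0; 0 0 0 0"}}

```text
clock: 14.12
tcp_pos: [0.5337, -0.039, 0.0363]
orientation: [0.167, 3.137, 0.0]
contact_force: [-1.2, 1.4, 0.0]
grip_width: 0.0001
gripper_force: 0.4
```

Request:
{"api": "arm_command", "payload": {"plan": "-0.0015 0 0 0; -0.0015 0 0 0; 0 0 0 0"}}

```text
clock: 14.5
tcp_pos: [0.5342, -0.0392, 0.0358]
orientation: [-0.167, -3.133, -0.0]
contact_force: [-5.7, 2.3, 2.8]
grip_width: 0.0
gripper_force: 3.2
```

Request:
{"api": "arm_command", "payload": {"plan": "-0.003 0 0 0; -0.003 0 0 0; 0 0 0 0; 0 0 0 0"}}

```text
clock: 15.0
tcp_pos: [0.5343, -0.0395, 0.0344]
orientation: [-0.166, -3.121, -0.0]
contact_force: [-18.6, 1.9, 10.1]
grip_width: 0.0003
gripper_force: 9.3
```

Request:
{"api": "arm_command", "payload": {"plan": "-0.003 0 0 0; -0.003 0 0 0; 0 0 0 0; 0 0 0 0"}}

```text
clock: 15.5
tcp_pos: [0.5343, -0.0398, 0.0329]
orientation: [-0.165, -3.109, -0.0]
contact_force: [-29.9, 5.0, 12.3]
grip_width: 0.0001
gripper_force: 15.2
```

Request:
{"api": "arm_command", "payload": {"plan": "0.004 0 0 0; 0.008 0 0 0; 0.01 0 0 0; 0.01 0 -0.01 0; 0.005 0 -0.04 0; 0.005 0 -0.04 0; 0 0 -0.04 0; 0 0 0 0; 0 0 0 0; 0 0 0 0"}}

```text
clock: 16.75
tcp_pos: [0.5059, -0.0361, 0.1655]
orientation: [-0.167, -3.136, 0.0]
contact_force: [0.2, 0.1, -1.5]
grip_width: -0.0
gripper_force: 0.0
```

Run:
```python
from h import *
import pickle
o=r.get_obs();print(o["clock"],o["tcp_pos"],o["contact_force"]);p,d=eyes.grab_frame("wrist");pickle.dump(o,open("w6.pkl","wb"))
cv2.imwrite("pics/w6.png",p[:,:,::-1])
```

```text
16.75 [ 0.50586303 -0.03614737  0.16548931] [ 0.15670674  0.08652444 -1.46715696]
```

View pics/w6.png

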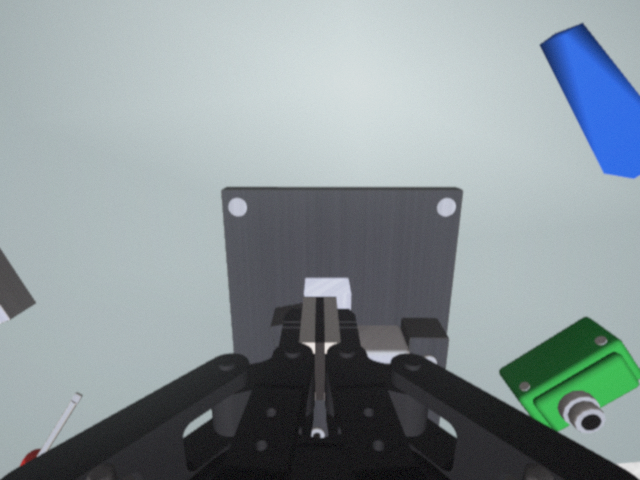

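The wedge's thick end lower edge is at (304,278)-(350,278), square with the fixture. The hood at (382,335) appears to touch the straight jaw at (404,328).

Run:
```python
from h import *
import pickle
fy=np.radians(-6.1);fc=np.array([.6012,-.0301]);A=np.array([[np.cos(fy),-np.sin(fy)],[np.sin(fy),np.cos(fy)]])
K=cam("wrist",pickle.load(open("w6.pkl","rb")))
f=lambda q,z:((pts(q,K,z)[:,:2]-fc)@A*1000).round(1).tolist()
print("thick end",f([[304,278],[350,278]],.015),"bed corners",f([[222,187],[462,187]],.015))
```

```text
thick end [[-53.8, -28.4], [-53.8, 8.1]] bed corners [[-126.2, -88.0], [-126.1, 88.9]]
```

```bash
python3 -c "
from bench import ticket
print(ticket.hand_in())"
```

```text
the job is handed in; nothing more can be done
None
```

The wedge is driven tight: its tip is at about x = +56 mm in the fixture and the last push was about 30 N, so the hood should be locked against the straight jaw. The hood's final position and the clamping force were not measured directly. The job is handed in at about 17 s, and the result of the judging was not shown.

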